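Find the slide tray that fits the empty bay

ROBOT

A 7-joint arm with a two-finger parallel gripper is mounted at the origin on the work surface. World frame = base frame: x ahead of the robot, y to its left, z up, the work surface at z = 0. Lengths are in mm, angles in rad, forces in N, time in s.
With the tool pointing down it reaches from about 400 to 875 mm from the base axis. Payload 4.4 kg.
Tool frame: the origin (TCP) lies between the finger pads; the fingertips stand 11 mm ahead of it and the grasp point (between the pads) lies 8 mm behind it; y points along the fingers, x is the direction in which the jaws open and shut, and the axes are right-handed (so a half turn about y gives the same grasp; the last joint's range is limited). The gripper opens to 85 mm and grips with 20 to 120 N. Pads are 22 mm wide; open, the fingers measure 114 mm over their backs; the gripper's body (76 mm by 85 mm) begins 54 mm behind the grasp point. The pads swing forward as they close: fully open they stand 13 mm farther back than shut.
Start: joints at [1.206, 0.628, 0.038, 1.517, -0.027, 0.996, -0.02], TCP at [191.37, -621.205, 242.313] pointing down, gripper open.
Joint ranges: [-3.06, 3.06], [-0.37, 2.12], [-1.25, 1.32], [0.18, 2.47], [-1.1, 4.24], [0.23, 1.98], [-2.94, 2.94]. Speed limits (rad/s): [2.57, 2.57, 3.14, 3.14, 3.14, 3.14, 3.14].

INTERFACE

Orientations are given as [roll, pitch, yaw] about the fixed x, y, z axes, in that order (R = Rz(yaw) Ry(pitch) Rx(roll)).
In Python, from cell import * gives the robot as it stands.
- The arm moves only by the shell command python3 -m jog 'ROWS'. ROWS is JSON, a list of rows, each an object of numbers: "x", "y", "z": the shift along the tool's x, y, z in mm; "ax", "ay", "az": the turn, a rotation vector about the tool's x, y, z in rad; "grip": the finger opening in mm, from 0 to 85.4. In form: [{"x": .., "y": .., "z": .., "ax": .., "ay": .., "az": .., "grip": ..}, ...]. A call has 1 to 5 rows; each row is the pose to reach, as a shift and turn from the pose commanded when the call began, along the tool's axes at that moment; what a row does not reach only later rows make up. A row lasts 1/10 s, in which the tool goes at most 50 mm and 8.59 degrees, less where a joint would pass 70% of its speed; a pose out of reach is approached as far as the arm can. A call with a gripper value outside its range is refused whole. The fingers move at their own pace and stop on an object; the grip force is fixed at half the most. Time passes only in rows, so rows that repeat a pose let the fingers close. It gives the time, the measured TCP pose, the force and the opening at its end, in the units of the state.
- read_state(): the state, without advancing time (a new reading comes with each control period).
- get_image(name): name is "scene" or "side" or "wrist"; returns a dict with "color" (384x512x3 uint8, red, green, blue), "vfov" (degrees; the focal length in pixels is half the picture's height over the tangent of half this angle, whatever the lens; pixels are square), "cx", "cy" (the principal point, pixels), "k1" (the pictures are not rectified: a ray, as slopes to the right and down, at radius r is drawn at 1 + k1 r^2 times it, then the intrinsics apply), "camera_from_world" (4x4, takes a point from world to camera coordinates). Camera axes: x right, y down, z forward; pixel columns grow to the right and rows downward; lengths in mm; the calibration is good to about 2 mm. A picture is of the moment at which its call begins. There is no depth.
- finish_job(): hands the job in, once; it reports no verdict.
The state is a dict: "clock": time; "qpos": joint angles; "qd": joint speeds; "tau": joint torques, N m; "eef_pos": TCP position; "tool_rot": TCP orientation; "force": force on the tool from outside, world axes, zero at the start; "torque": the same for the moment, N m; "width": finger opening in mm.
Only numpy, scipy, OpenCV 4.12 (cv2) and the standard library are available. Lean on these libraries where they do the work, as an engineer would, in place of code of your own. Each camera call takes 0.05 s, during which the arm holds its last target.

TASK

The slide cabinet in front of you has one empty bay, and only one of the three loose slide trays goes into it. Try the trays in the bay until you find the one that goes in, and push it fully home, flush with the cabinet's front. Carry the trays level so that no slides fall out, leave the two others standing flat on the bench, clear of the bay's mouth, and do not disturb the other things on the bench.

Things in the scene. Friction and masses are not known exactly. Their poses are not given: they have to be found in the camera images.
- tray_1: one of three slide trays of grey plastic, open on top, about 160 g. 104 mm long (its x), 84 or 96 mm wide (y), 30 or 40 mm high, no two alike; which is which is not given. Origin: centre of its underside. The end at +x enters the bay first. Two packs of slides, 29 mm high, fill it from 27 to 47 mm either way along x; between them (x -26 to +26 mm) its side walls are only 10 mm high
- tray_2: one of three slide trays of grey plastic, open on top, about 160 g. 104 mm long (its x), 84 or 96 mm wide (y), 30 or 40 mm high, no two alike; which is which is not given. Origin: centre of its underside. The end at +x enters the bay first. Two packs of slides, 29 mm high, fill it from 27 to 47 mm either way along x; between them (x -26 to +26 mm) its side walls are only 10 mm high
- tray_3: one of three slide trays of grey plastic, open on top, about 160 g. 104 mm long (its x), 84 or 96 mm wide (y), 30 or 40 mm high, no two alike; which is which is not given. Origin: centre of its underside. The end at +x enters the bay first. Two packs of slides, 29 mm high, fill it from 27 to 47 mm either way along x; between them (x -26 to +26 mm) its side walls are only 10 mm high
- tray_1_fin (a point): middle of the top edge of that tray's upright grip fin, over its centre of mass and 29 mm above its underside. The fin is 34 mm long (tray x), 8 mm thick (tray y) and reaches down to the 3 mm floor. Fingers come from above over the low middle of the side walls and close on it along tray y; 34 mm or more free on each side, walls 10 mm high
- tray_2_fin (a point): middle of the top edge of that tray's upright grip fin, over its centre of mass and 29 mm above its underside. The fin is 34 mm long (tray x), 8 mm thick (tray y) and reaches down to the 3 mm floor. Fingers come from above over the low middle of the side walls and close on it along tray y; 34 mm or more free on each side, walls 10 mm high
- tray_3_fin (a point): middle of the top edge of that tray's upright grip fin, over its centre of mass and 29 mm above its underside. The fin is 34 mm long (tray x), 8 mm thick (tray y) and reaches down to the 3 mm floor. Fingers come from above over the low middle of the side walls and close on it along tray y; 34 mm or more free on each side, walls 10 mm high
- tray_1_front (a point): middle of that tray's flat front panel (its -x end, full width and height, with a blank paper label), 16 mm above its underside; the face to push on
- tray_2_front (a point): middle of that tray's flat front panel (its -x end, full width and height, with a blank paper label), 16 mm above its underside; the face to push on
- tray_3_front (a point): middle of that tray's flat front panel (its -x end, full width and height, with a blank paper label), 16 mm above its underside; the face to push on
- cabinet: low slide cabinet, fixed, 318 wide, 110 deep, 48 mm high, grey steel, clear cover. Three bays; the outer two are full, the middle one is empty, with rounded 12 mm pillars beside it and a header above. A hand on a tray's fin meets the front when about 30 mm of the tray is in. Origin: centre of its underside, 55 mm behind the front. A like cabinet parked farther back is not used
- cabinet_mouth (a point): middle of the mouth of the cabinet's empty bay, on the bench, in the plane of its front; x straight into the bay, y left, z up. The bay is either 100 wide and 34 high or 88 wide and 44 mm high (not told which), 104 mm deep to a firm back wall, without floor: trays run on the bench. One tray goes in, 2 mm play each side, 4 mm above; the others stop within 8 mm
- petri_dish: covered glass Petri dish, 94 mm across, 18 mm high; origin: centre of its underside. A bystander lying in line with the trays
- phone: mobile phone lying flat, 145 x 70 x 9 mm, between the robot and the trays; origin: centre of its underside. A bystander
- oil_bottle: small amber oil bottle, 30 mm across, 62 mm high; origin: centre of its underside. A bystander to the left of the cabinet
- staining_jar: square glass staining jar with lid, foot 68 x 72 mm, 102 mm high with its knob; origin: centre of its underside. A bystander to the right of the cabinet
- beaker: empty glass beaker, 68 mm across, 90 mm high, far left of the cabinet; origin: centre of its underside. A bystander
Things that resemble listed ones, but are neither listed nor needed, are in the scene too. What is shaped like the tray_2 but red is not meant.

How it is judged (in metres and radians):
At the end, for the whole second after the job is handed in: The tray that fits stands in the empty bay of the cabinet, its front flush with the cabinet's front to 4 mm, straight in the bay; the two other trays stand flat on the bench with their middles more than 110 mm from the middle of the bay's mouth; all three at rest (((x of tray_1 in the frame of cabinet_mouth between 0.048 and 0.056 m and y of tray_1 in the frame of cabinet_mouth between -0.006 and 0.006 m and angle between the x axis of tray_1 and the x axis of cabinet_mouth, either way round below 0.06 rad and horizontal distance between each of tray_2, tray_3 and cabinet_mouth above 0.11 m) or (x of tray_2 in the frame of cabinet_mouth between 0.048 and 0.056 m and y of tray_2 in the frame of cabinet_mouth between -0.006 and 0.006 m and angle between the x axis of tray_2 and the x axis of cabinet_mouth, either way round below 0.06 rad and horizontal distance between each of tray_1, tray_3 and cabinet_mouth above 0.11 m) or (x of tray_3 in the frame of cabinet_mouth between 0.048 and 0.056 m and y of tray_3 in the frame of cabinet_mouth between -0.006 and 0.006 m and angle between the x axis of tray_3 and the x axis of cabinet_mouth, either way round below 0.06 rad and horizontal distance between each of tray_1, tray_2 and cabinet_mouth above 0.11 m)) and height (world z) of each of tray_1, tray_2, tray_3 below 0.006 m and angle between each of tray_1, tray_2, tray_3's own z axis and vertical below 0.06 rad and linear speed of each of tray_1, tray_2, tray_3 below 0.01 m/s); the robot touches nothing.
It fails at once if a tray is tipped more than 20 degrees (angle between any of tray_1, tray_2, tray_3's own z axis and vertical above 0.35 rad).
It fails at once if a bystander is moved more than 25 mm or tipped (distance of any of petri_dish, phone, oil_bottle, staining_jar, beaker from where it was at the start of the episode above 0.025 m or angle between any of petri_dish, phone, oil_bottle, staining_jar, beaker's own z axis and vertical above 0.3 rad).
It also fails if it takes over 72 s, if anything falls off the work surface, if the arm or the gripper's body presses on something with over 40 N, if the wrist force passes 120 N, or if a joint passes its speed limit or range.

## Working session

There is one attempt and no reset: what is moved stays moved. The work goes in short steps, Python scripts to look and compute and a shell command to move; the robot and the scene stay as the last step left them, time stands still between calls to the robot, and variables do not carry over. Pictures are saved under pics/ and viewed, and the job is handed in when it is done.

```bash
ls; mkdir -p pics; python3 - <<'E'
from cell import *
import cv2
s=read_state();print({k:s[k] for k in('clock','eef_pos','tool_rot','force','width')})
for n in('scene','side','wrist'):
    d=get_image(n);cv2.imwrite(f'pics/{n}0.png',d['color'][:,:,::-1]);print(n,d['vfov'],d['cx'],d['cy'],d['k1'],d['camera_from_world'])
E
```

```text
pics
{'clock': 0.0, 'eef_pos': array([ 191.1792418 , -620.60749764,  241.40637355]), 'tool_rot': array([-1.57079174,  0.00189225, -1.27203346]), 'force': array([ 0.16803808, -0.92481621,  0.1606217 ]), 'width': 85.61301182076436}
scene 56.16976110521187 250.41996043332568 189.69150608799944 -0.013505371152625305 [[-2.17504059e-01  9.76059063e-01 -8.31162417e-04  6.14506166e+01]
 [ 6.79212932e-01  1.50743491e-01 -7.18293946e-01 -3.25894447e+02]
 [-7.00972023e-01 -1.56796385e-01 -6.95739259e-01  1.40128255e+03]
 [ 0.00000000e+00  0.00000000e+00  0.00000000e+00  1.00000000e+00]]
side 52.99588308796159 261.5237650859875 191.3488317418311 -0.04716663414869011 [[ 9.89832225e-01 -1.42179894e-01 -4.12843088e-03 -4.92417227e+02]
 [-9.84587660e-02 -6.63928701e-01 -7.41285742e-01  1.34562714e+02]
 [ 1.02654945e-01  7.34154996e-01 -6.71176880e-01  1.35054756e+03]
 [ 0.00000000e+00  0.00000000e+00  0.00000000e+00  1.00000000e+00]]
wrist 63.239578770301165 253.64315536442405 185.32570498148164 -0.019448687050040568 [[ 2.95834980e-01 -9.55237361e-01 -1.80263355e-03 -6.48191441e+02]
 [-9.17312902e-01 -2.84615309e-01  2.78444187e-01 -3.67836828e+01]
 [-2.66493347e-01 -8.07199514e-02 -9.60450720e-01  3.78882334e+02]
 [ 0.00000000e+00  0.00000000e+00  0.00000000e+00  1.00000000e+00]]
```

View pics.

View pics/scene0.png

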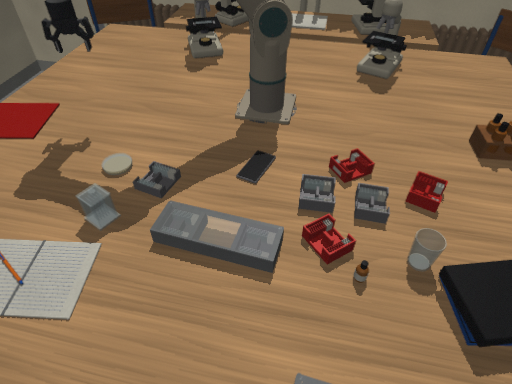

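View pics/side0.png

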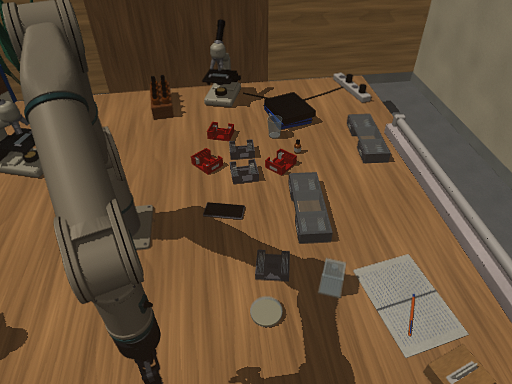

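View pics/wrist0.png

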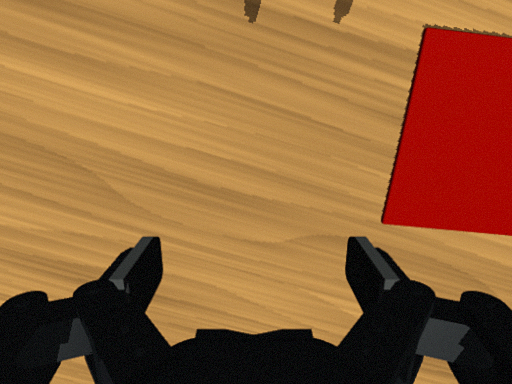

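```bash
cat > h.py <<'E'
from cell import *
import numpy as np, cv2
from scipy.spatial.transform import Rotation as Ro
def K(d):
    f=d['color'].shape[0]/2/np.tan(np.radians(d['vfov'])/2)
    return f
def unproj(d,u,v,z):
    f=K(d);p=np.array([(u-d['cx'])/f,(v-d['cy'])/f]);q=p.copy()
    for _ in range(20): q=p/(1+d['k1']*(q@q))
    M=np.array(d['camera_from_world']);R=M[:3,:3];t=M[:3,3]
    c=-R.T@t;r=R.T@np.array([q[0],q[1],1])
    return c+r*(z-c[2])/r[2]
def proj(d,P):
    f=K(d);M=np.array(d['camera_from_world']);P=np.atleast_2d(P)
    c=P@M[:3,:3].T+M[:3,3];q=c[:,:2]/c[:,2:];q=q*(1+d['k1']*(q**2).sum(1,keepdims=True))
    return q*f+[d['cx'],d['cy']]
def save(d,fn,box=None,s=1):
    im=d['color'][:,:,::-1]
    if box: x0,y0,x1,y1=box; im=im[y0:y1,x0:x1]
    cv2.imwrite(fn,cv2.resize(im,None,fx=s,fy=s,interpolation=cv2.INTER_CUBIC))
def st():
    s=read_state();print('t',round(s['clock'],2),'pos',np.round(s['eef_pos'],1),'rot',np.round(s['tool_rot'],3),'F',np.round(s['force'],1),'w',round(s['width'],1),'q',np.round(s['qpos'],2));return s
E
python3 - <<'E'
from h import *
d=get_image('scene')
for n,u,v in[('A',157,182),('B',317,197),('C',372,206),('phone',256,166),('petri',117,165),('jar',100,215),('bottle',361,280),('beaker',420,262),('cabFL',283,250),('cabmid',220,238)]:
    print(n,unproj(d,u,v,5).round())
save(d,'pics/s1.png',(80,140,300,280),3.6)
save(d,'pics/s2.png',(280,130,460,290),3.6)
d=get_image('side')
save(d,'pics/d1.png',(180,110,360,350),2.5)
E
```

```text
A [ 504. -239.    5.]
B [464. 237.   5.]
C [466. 391.   5.]
phone [367.  37.   5.]
petri [ 457. -395.    5.]
jar [ 663. -339.    5.]
bottle [716. 361.   5.]
beaker [633. 502.   5.]
cabFL [670. 170.   5.]
cabmid [668.   5.   5.]
```

View pics/s1.png

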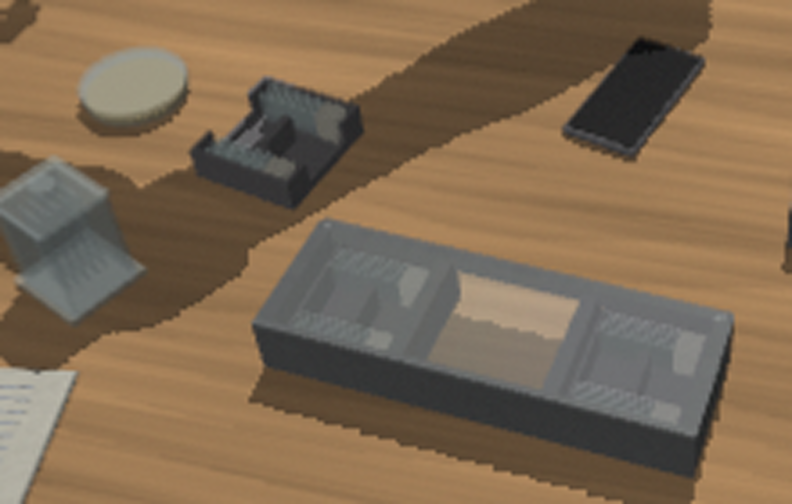

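View pics/s2.png

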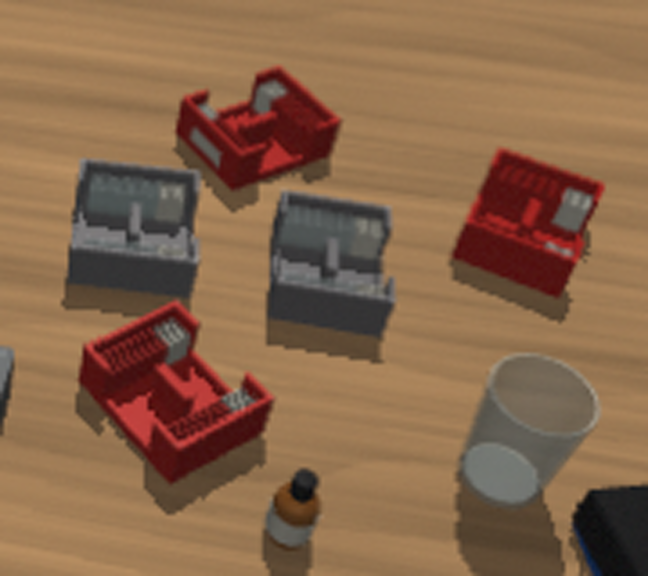

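View pics/d1.png

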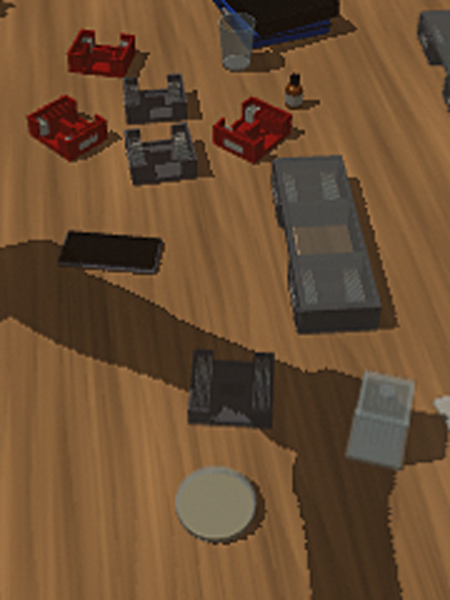

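```bash
python3 - <<'E'
from h import *
s=st()
d=get_image('wrist');M=np.array(d['camera_from_world']);c=-M[:3,:3].T@M[:3,3]
R=Ro.from_euler('xyz',s['tool_rot']).as_matrix()
print(R.round(2));print(c,R.T@(c-s['eef_pos']),R.T@M[2,:3], 'img right in tool',R.T@M[0,:3])
for n in('scene','side'):
    d=get_image(n);M=np.array(d['camera_from_world']);print(n,-M[:3,:3].T@M[:3,3])
E
```

```text
t 0.25 pos [ 191.3 -621.   241.9] rot [-1.571e+00  1.000e-03 -1.272e+00] F [-0.7 -0.1 -0.4] w 85.7 q [ 1.21  0.63  0.04  1.52 -0.03  1.   -0.02]
[[ 0.29 -0.    0.96]
 [-0.96  0.    0.29]
 [-0.   -1.   -0.  ]]
[ 259.02980792 -599.22847781  373.36211795] [  -0.93683913 -131.469262     71.13263178] [ 2.83327451e-04  9.60460846e-01 -2.78414946e-01] img right in tool [9.99998835e-01 1.45534873e-04 1.51970171e-03]
scene [1216.97734943  208.86307454  740.89035259]
side [ 362.01893341 -972.18301549 1004.172806  ]
```

```bash
python3 -m jog '[{"x":-32,"y":-10,"z":39},{"x":-64,"y":-20,"z":78},{"x":-96,"y":-30,"z":117},{"x":-128,"y":-40,"z":156},{"x":-160,"y":-50,"z":195,"ay":0.1}]'; python3 -m jog '[{"x":-32,"y":-10,"z":39},{"x":-64,"y":-20,"z":78},{"x":-96,"y":-30,"z":117},{"x":-128,"y":-40,"z":156},{"x":-160,"y":-50,"z":195}]'
python3 -c "
from h import *
st()"
```

```text
t 0.4 pos [ 191.3 -621.1  242.2] rot [-1.571  0.    -1.272] F [-0.3  0.7  0.5] w 85.6 q [ 1.21  0.63  0.04  1.52 -0.03  1.   -0.02]$[0]: bad value
$[0]: bad value
```

```bash
python3 -m jog '[{"x":-32,"y":-10,"z":39,"ax":0,"ay":0,"az":0,"grip":85},{"x":-64,"y":-20,"z":78,"ax":0,"ay":0,"az":0,"grip":85},{"x":-96,"y":-30,"z":117,"ax":0,"ay":0.05,"az":0,"grip":85},{"x":-128,"y":-40,"z":156,"ax":0,"ay":0.1,"az":0,"grip":85},{"x":-160,"y":-50,"z":195,"ax":0,"ay":0.15,"az":0,"grip":85}]'
python3 -c "
from h import *
st()"
```

```text
clock: 0.9
eef_pos: [327.6, -415.0, 291.5]
tool_rot: [-1.57, -0.0, -1.424]
force: [0.8, 0.2, -0.9]
width: 84.8
t 0.9 pos [ 327.6 -415.   291.5] rot [-1.57  -0.    -1.424] F [ 0.8  0.2 -0.9] w 84.8 q [ 0.8   0.4   0.07  1.79 -0.03  0.95 -0.54]
```

```bash
python3 -m jog '[{"x":-36,"y":-8,"z":32,"ax":0,"ay":0.05,"az":0,"grip":85},{"x":-72,"y":-16,"z":64,"ax":0,"ay":0.1,"az":0,"grip":85},{"x":-108,"y":-24,"z":96,"ax":0,"ay":0.147,"az":0,"grip":85},{"x":-144,"y":-32,"z":128,"ax":0,"ay":0.147,"az":0,"grip":85},{"x":-180,"y":-40,"z":160,"ax":0,"ay":0.147,"az":0,"grip":85}]'
python3 -c "
from h import *
d=get_image('wrist');save(d,'pics/w1.png',None,1.5);st()"
```

```text
clock: 1.4
eef_pos: [459.1, -213.2, 331.6]
tool_rot: [-1.57, -0.0, -1.569]
force: [1.0, -1.0, -0.7]
width: 84.9
t 1.45 pos [ 465.3 -204.1  332.8] rot [-1.564  0.005 -1.557] F [4.2 6.  1.1] w 84.8 q [ 0.34  0.32  0.03  1.78 -0.02  1.03 -1.18]
```

View pics/w1.png

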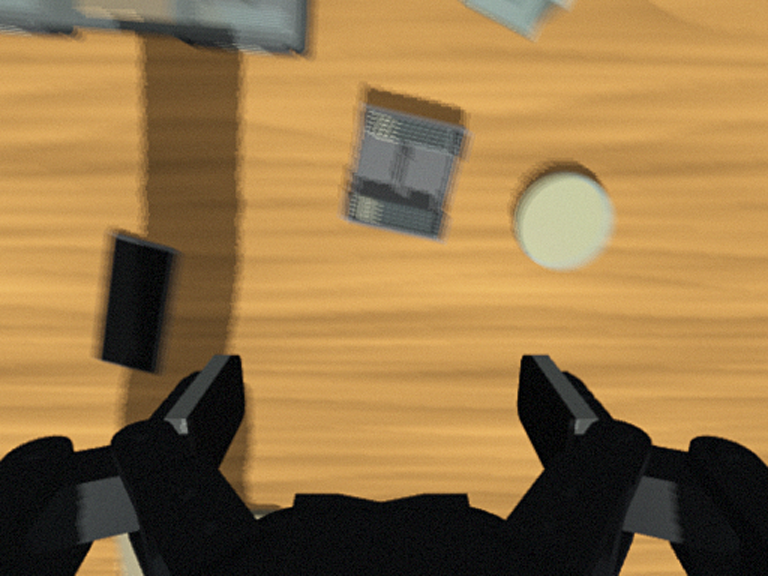

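```bash

python3 -c "
from h import *
for i in range(3): d=get_image('wrist')
save(d,'pics/w2.png',(200,30,440,200),3.3);st()"
```

```text
t 1.6 pos [ 458.9 -214.   331.1] rot [-1.57  -0.    -1.566] F [-1.1 -0.8  0.4] w 85.0 q [ 0.35  0.32  0.04  1.79 -0.01  1.03 -1.17]
```

View pics/w2.png

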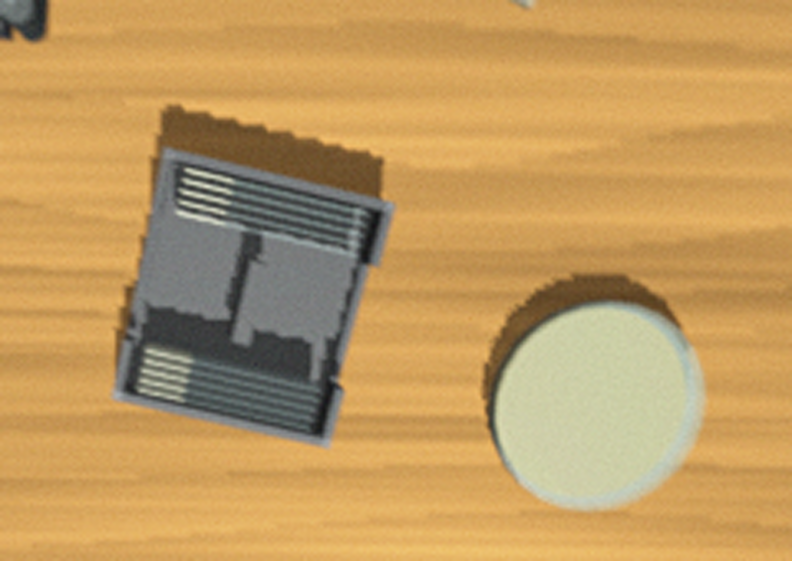

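```bash
cat >> h.py <<'E'
def dims(d,pts,x0,y0,s):
    pts=[(x0+u/s,y0+v/s) for u,v in pts]
    for z in(30,40):
        P=np.array([unproj(d,u,v,z) for u,v in pts])[:,:2]
        e=np.roll(P,-1,0)-P;L=np.hypot(*e.T)
        print(z,'edges',L.round(1),'ang',np.degrees(np.arctan2(e[:,1],e[:,0])).round(1),'ctr',P.mean(0).round(1))
E
python3 - <<'E'
from h import *
d=get_image('wrist')
# order TL,TR,BR,BL
dims(d,[(167,150),(392,203),(327,445),(115,397)],200,30,3.3)
a=unproj(d,200+490/3.3,30+400/3.3,14);b=unproj(d,200+702/3.3,30+410/3.3,14);print('petri',a,b,np.hypot(*(a-b)[:2]))
E
```

```text
30 edges [ 93.  102.3  93.1 101.7] ang [-102.2  167.8   77.5  -12.3] ctr [ 495.  -243.2]
40 edges [90.8 99.9 91.  99.4] ang [-102.2  167.8   77.5  -12.3] ctr [ 495.8 -242.5]
petri [ 452.36693679 -351.22005764   14.        ] [ 448.68091466 -446.10511582   14.        ] 94.95662706945406
```

```bash
python3 -m jog '[{"x":-45,"y":0,"z":16,"ax":0,"ay":0,"az":0,"grip":85},{"x":-90,"y":0,"z":32,"ax":0,"ay":0,"az":0,"grip":85},{"x":-135,"y":0,"z":48,"ax":0,"ay":0,"az":0,"grip":85},{"x":-170,"y":0,"z":64,"ax":0,"ay":0,"az":0,"grip":85},{"x":-200,"y":0,"z":81,"ax":0,"ay":0,"az":0,"grip":85}]'
python3 -c "
from h import *
for i in range(4): d=get_image('wrist')
save(d,'pics/w3.png',None,1.5);st()
d=get_image('scene');save(d,'pics/s3.png',(140,120,420,290),2.8)"
```

```text
clock: 2.15
eef_pos: [538.9, -14.9, 330.8]
tool_rot: [-1.571, -0.0, -1.571]
force: [1.7, -0.2, -0.6]
width: 85.2
t 2.35 pos [538.6 -16.6 330.4] rot [-1.572e+00 -1.000e-03 -1.571e+00] F [-0.5 -0.9 -0.1] w 84.7 q [ 0.    0.38 -0.03  1.71  0.02  1.06 -1.61]
```

View pics/w3.png

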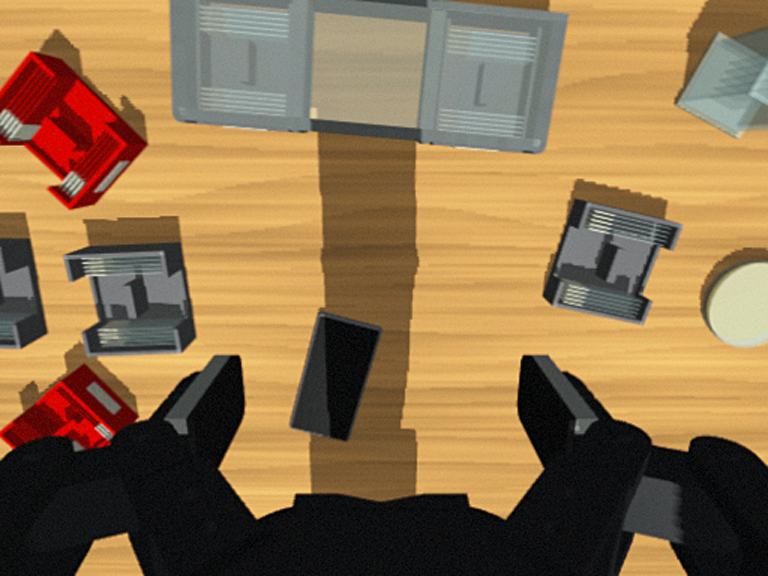

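View pics/s3.png

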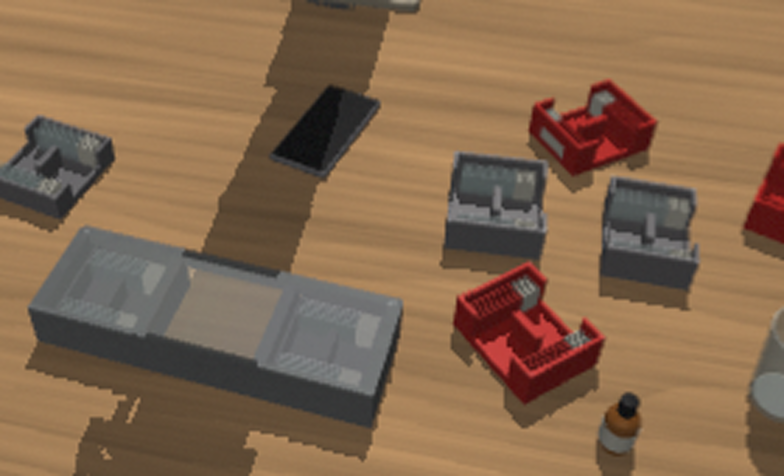

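```bash

python3 -c "
from h import *
d=get_image('wrist')
save(d,'pics/w4.png',(105,0,395,110),2.7);save(d,'pics/w5.png',(0,130,140,250),5)"
```

```text
(no output)
```

View pics/w4.png

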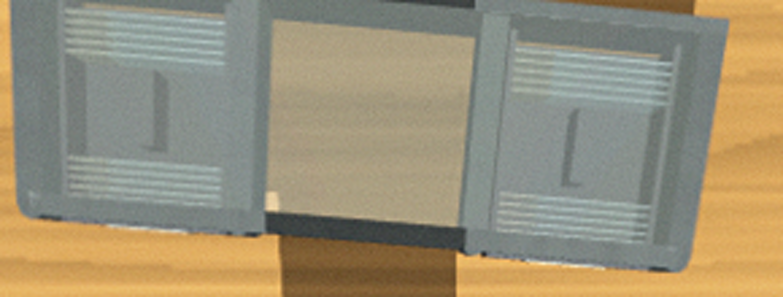

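View pics/w5.png

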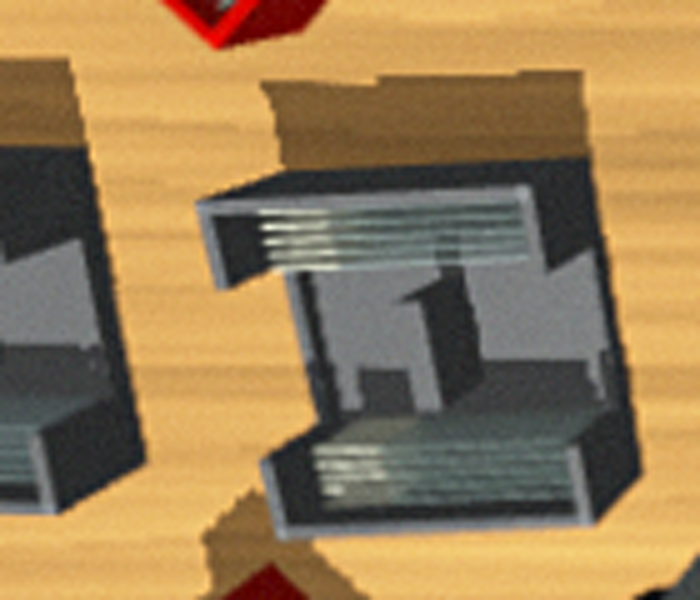

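```bash

python3 - <<'E'
from h import *
d=get_image('wrist')
f=lambda u,v,z:unproj(d,105+u/2.7,v/2.7,z)
for z in(0,34,44,48):
    a=f(22,215,z);b=f(688,270,z);print(z,'front corners',a.round(1),b.round(1),np.hypot(*(a-b)[:2]).round(1),np.degrees(np.arctan2(*(a-b)[:2])).round(2))
    a=f(265,232,z);b=f(466,250,z);print('   opening',a.round(1),b.round(1),np.hypot(*(a-b)[:2]).round(1),((a+b)/2).round(1))
    a=f(270,212,z);b=f(466,228,z);print('   hdr back',a.round(1),b.round(1),np.hypot(*(a-b)[:2]).round(1))
dims(d,[(200,205),(530,188),(590,522),(283,535)],0,130,5)
E
```

```text
0 front corners [630.4 181.    0. ] [ 602.1 -169.7    0. ] 351.9 4.61
   opening [621.3  54.1   0. ] [612.1 -51.4   0. ] 105.9 [616.7   1.4   0. ]
   hdr back [631.3  51.1   0. ] [623.2 -51.2   0. ] 102.6
34 front corners [628.8 166.5  34. ] [ 602.6 -158.4   34. ] 326.0 4.61
   opening [620.4  48.9  34. ] [611.9 -48.9  34. ] 98.1 [616.2   0.   34. ]
   hdr back [629.7  46.1  34. ] [622.2 -48.6  34. ] 95.0
44 front corners [628.4 162.2  44. ] [ 602.8 -155.1   44. ] 318.4 4.61
   opening [620.2  47.4  44. ] [611.9 -48.1  44. ] 95.8 [ 6.16e+02 -4.00e-01  4.40e+01]
   hdr back [629.2  44.6  44. ] [621.9 -47.9  44. ] 92.8
48 front corners [628.2 160.5  48. ] [ 602.8 -153.8   48. ] 315.3 4.61
   opening [620.1  46.8  48. ] [611.8 -47.8  48. ] 94.9 [ 6.16e+02 -5.00e-01  4.80e+01]
   hdr back [629.  44.  48.] [621.8 -47.6  48. ] 91.9
30 edges [ 96.5 104.   95.3 103.8] ang [ -87.2 -177.6   92.7    3.1] ctr [455.7 238.9]
40 edges [ 94.3 101.6  93.1 101.4] ang [ -87.2 -177.6   92.7    3.1] ctr [459.3 233. ]
```

```bash
python3 -m jog '[{"x":0,"y":30,"z":-22,"ax":0.13,"ay":0,"az":0,"grip":85},{"x":0,"y":60,"z":-44,"ax":0.27,"ay":0,"az":0,"grip":85},{"x":0,"y":90,"z":-66,"ax":0.4,"ay":0,"az":0,"grip":85},{"x":0,"y":120,"z":-88,"ax":0.53,"ay":0,"az":0,"grip":85},{"x":0,"y":150,"z":-110,"ax":0.65,"ay":0,"az":0,"grip":85}]'
python3 -c "
from h import *
for i in range(4): d=get_image('wrist')
save(d,'pics/w6.png',None,1.5);st()"
```

```text
clock: 3.0
eef_pos: [469.4, -43.6, 237.2]
tool_rot: [-1.263, -0.075, -1.607]
force: [0.9, -1.5, -0.7]
width: 85.0
t 3.2 pos [472.  -42.8 238.4] rot [-1.262 -0.072 -1.606] F [ 1.4 -0.2 -0.5] w 85.1 q [ 0.14  0.28 -0.22  2.26  0.48  0.34 -2.09]
```

View pics/w6.png

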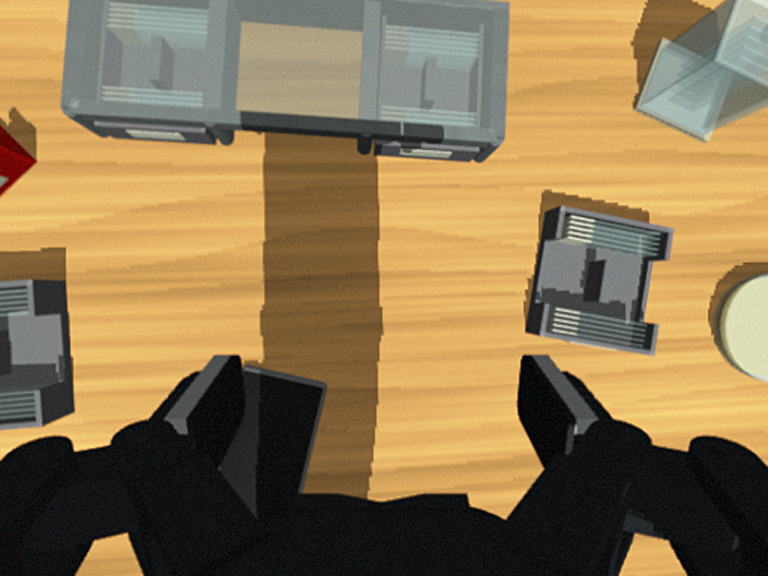

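```bash

python3 -c "
from h import *
d=get_image('wrist')
save(d,'pics/w7.png',(120,50,290,115),4.7)
save(d,'pics/w8.png',(345,125,455,240),5)"
```

```text
(no output)
```

View pics/w7.png

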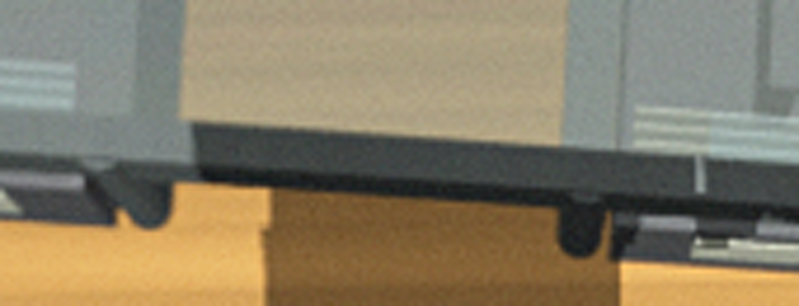

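View pics/w8.png

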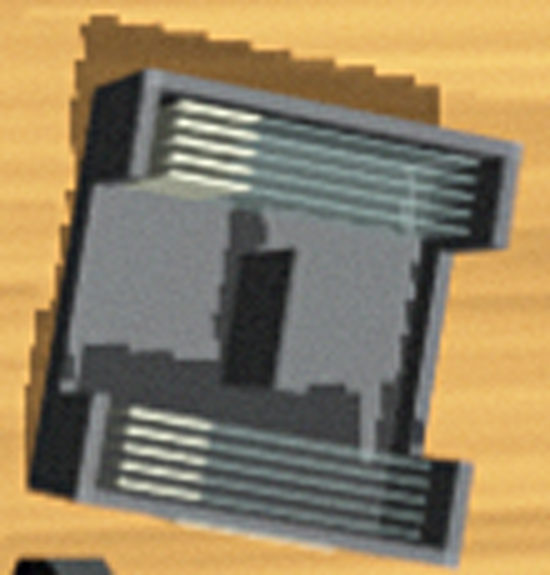

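```bash

python3 - <<'E'
from h import *
d=get_image('wrist')
f=lambda u,v,z:unproj(d,120+u/4.7,50+v/4.7,z)
a=f(171,214,0);b=f(557,240,0);print('inner floor',a,b,np.hypot(*(a-b)[:2]))
a=f(148,228,0);b=f(580,258,0);print('tips',a,b,np.hypot(*(a-b)[:2]),(a+b)/2)
for z in(34,44,48):
  a=f(200,180,z);b=f(550,205,z);print(z,'header bottom front',a,b)
  a=f(195,165,z);b=f(550,190,z);print(z,'header upper',a,b)
dims(d,[(155,72),(520,145),(460,565),(80,500)],345,125,5)
E
```

```text
inner floor [624.03219975  55.73189103   0.        ] [615.74984957 -44.60963326   0.        ] 100.68276327898913
tips [620.43319504  61.70599      0.        ] [610.85082059 -50.54832737   0.        ] 112.66256551110382 [615.64200782   5.57883132   0.        ]
34 header bottom front [621.20397194  41.02153636  34.        ] [614.13159715 -42.06861047  34.        ]
34 header upper [624.83723465  42.11404181  34.        ] [617.80076977 -42.18537311  34.        ]
44 header bottom front [617.76184351  38.94482844  44.        ] [610.89094073 -41.77831447  44.        ]
44 header upper [621.29160482  40.00621149  44.        ] [614.45558897 -41.89175087  44.        ]
48 header bottom front [616.38499214  38.11414527  48.        ] [609.59467816 -41.66219607  48.        ]
48 header upper [619.87335288  39.16307936  48.        ] [613.11751665 -41.77430198  48.        ]
30 edges [ 93.  102.4  95.3 102.7] ang [-102.   168.5   78.2  -12.8] ctr [ 499.4 -239.5]
40 edges [90.4 99.5 92.6 99.8] ang [-102.   168.5   78.2  -12.8] ctr [ 499.4 -233.6]
```

```bash
cat >> h.py <<'E'
def go(p,yaw):
    s=st();R0=Ro.from_euler('xyz',s['tool_rot']).as_matrix();R=Ro.from_euler('xyz',[-np.pi/2,0,yaw]).as_matrix()
    sh=R0.T@(np.array(p)-s['eef_pos']);rv=Ro.from_matrix(R0.T@R).as_rotvec()
    print('shift',sh.round(1),'|',round(np.linalg.norm(sh),1),'rv',rv.round(3),'|',round(np.linalg.norm(rv),3))
E
python3 -c "
from h import *
go([496,-242,200],-1.785)"
```

```text
t 3.3 pos [473.  -42.2 238.7] rot [-1.26  -0.072 -1.606] F [ 0.4 -1.2 -0.1] w 85.2 q [ 0.14  0.28 -0.22  2.26  0.48  0.34 -2.09]
shift [195.5  59.6  12.5] | 204.8 rv [-0.316  0.189  0.043] | 0.371
```

```bash
python3 -m jog '[{"x":40,"y":12,"z":3,"ax":-0.07,"ay":0.04,"az":0.01,"grip":60},{"x":80,"y":24,"z":5,"ax":-0.14,"ay":0.08,"az":0.02,"grip":45},{"x":120,"y":36,"z":8,"ax":-0.21,"ay":0.12,"az":0.03,"grip":45},{"x":160,"y":48,"z":10,"ax":-0.27,"ay":0.16,"az":0.04,"grip":45},{"x":195.5,"y":59.6,"z":12.5,"ax":-0.316,"ay":0.189,"az":0.043,"grip":45}]'
python3 -c "
from h import *
for i in range(4): d=get_image('wrist')
save(d,'pics/w9.png',None,1.5);st()"
```

```text
clock: 3.8
eef_pos: [496.5, -244.1, 199.4]
tool_rot: [-1.572, 0.0, -1.786]
force: [-0.1, 0.0, 0.0]
width: 44.9
t 4.0 pos [ 495.8 -241.8  198.9] rot [-1.572  0.    -1.785] F [-0.   0.8  0.4] w 45.1 q [ 0.62  0.56 -0.33  1.83  0.24  0.79 -1.62]
```

View pics/w9.png

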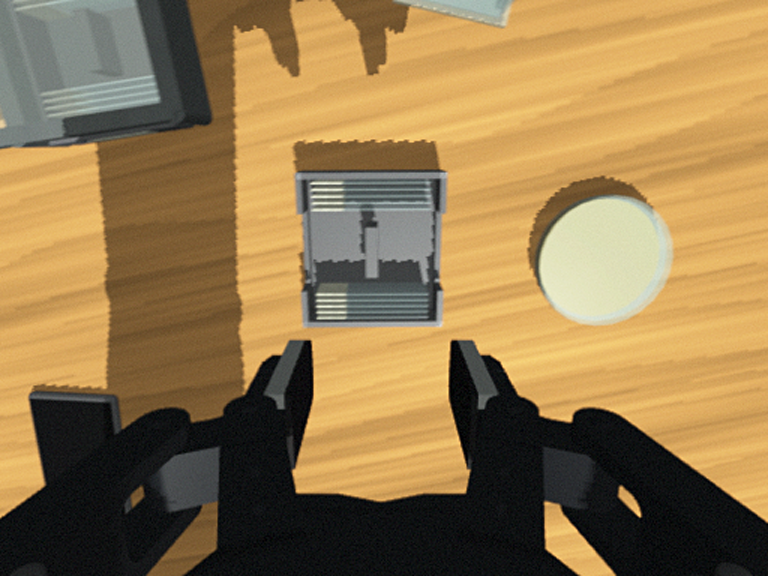

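```bash
python3 - <<'E'
from h import *
d=get_image('wrist')
save(d,'pics/w10.png',(190,105,310,225),5)
dims(d,[(297,172),(446,172),(441,326),(304,326)],0,0,1.5)
for v in(222,249,278): print(v,unproj(d,372/1.5,v/1.5,29))
go([496,-242,16],-1.785)
E
```

```text
30 edges [ 93.6 103.8  94.5 103.8] ang [-102.2  168.1   77.8  -12.4] ctr [ 497.9 -235.6]
40 edges [ 90.5 100.4  91.3 100.4] ang [-102.2  168.1   77.8  -12.4] ctr [ 500.1 -236.3]
222 [ 517.50323126 -239.96788183   29.        ]
249 [ 500.01168985 -236.09687859   29.        ]
278 [ 480.57716932 -231.79503998   29.        ]
t 4.05 pos [ 495.7 -240.4  199.2] rot [-1.572  0.    -1.783] F [-0.4  1.3  0.4] w 44.9 q [ 0.62  0.56 -0.33  1.84  0.24  0.79 -1.62]
shift [  1.5 183.2   0.9] | 183.2 rv [ 0.001  0.002 -0.   ] | 0.003
```

View pics/w10.png

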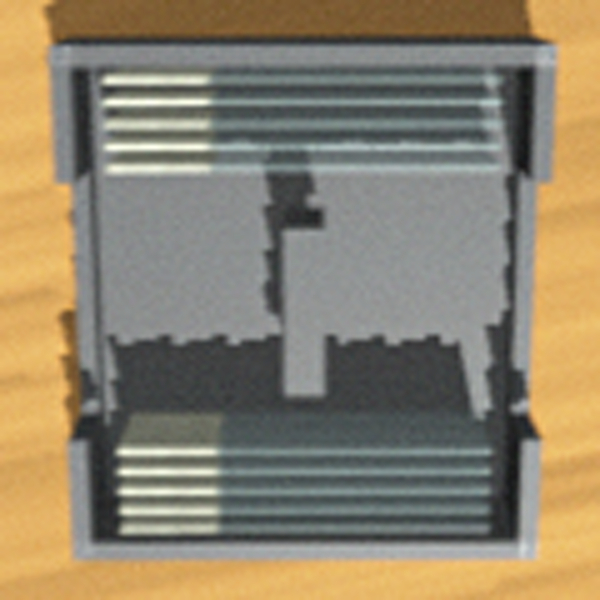

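```bash
python3 - <<'E'
from h import *
for i in range(3):
    d=get_image('wrist')
    print(unproj(d,251,151,29),unproj(d,251,184.4,29),unproj(d,251,167.7,29))
st()
d=get_image('scene');save(d,'pics/s4.png',(120,140,220,220),7)
E
```

```text
[ 513.82950811 -240.70056751   29.        ] [ 480.65767189 -233.5338198    29.        ] [ 497.49531107 -237.1717274    29.        ]
[ 513.7224081  -240.05915819   29.        ] [ 480.51037783 -232.93073722   29.        ] [ 497.36826326 -236.54915728   29.        ]
[ 513.65563302 -239.92307556   29.        ] [ 480.4191827  -232.80991581   29.        ] [ 497.28929732 -236.42055406   29.        ]
t 4.2 pos [ 495.5 -239.7  199.8] rot [-1.572e+00 -1.000e-03 -1.781e+00] F [ 0.1  0.1 -0.8] w 45.3 q [ 0.62  0.56 -0.33  1.84  0.24  0.79 -1.62]
```

View pics/s4.png

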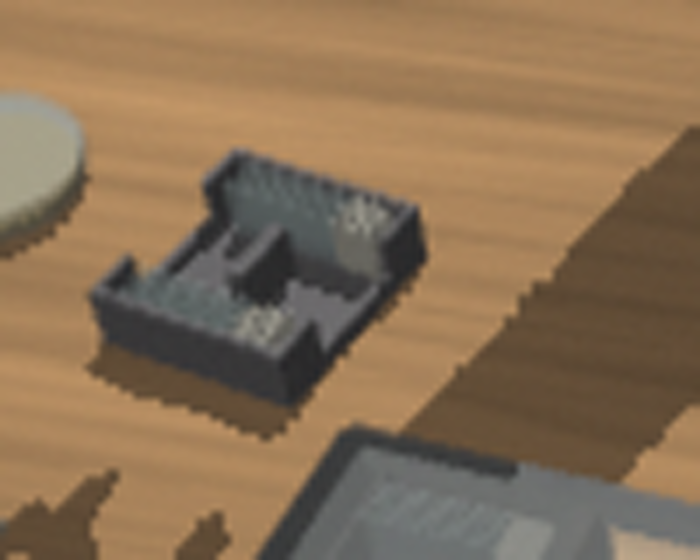

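```bash
python3 -m jog '[{"x":-3,"y":45,"z":1,"ax":0,"ay":0,"az":0,"grip":45},{"x":-3,"y":90,"z":1,"ax":0,"ay":0,"az":0,"grip":45},{"x":-3,"y":130,"z":1,"ax":0,"ay":0,"az":0,"grip":45},{"x":-3,"y":160,"z":1,"ax":0,"ay":0,"az":0,"grip":45},{"x":-3,"y":160,"z":1,"ax":0,"ay":0,"az":0,"grip":45}]'
python3 -c "
from h import *
go([497.3,-236.5,17],-1.785);d=get_image('wrist')
save(d,'pics/w11.png',None,1.5);st()"
```

```text
clock: 4.75
eef_pos: [494.0, -236.9, 36.3]
tool_rot: [-1.579, 0.0, -1.782]
force: [0.1, 0.3, -0.7]
width: 45.1
t 4.75 pos [ 494.  -236.9   36.3] rot [-1.579  0.    -1.782] F [ 0.1  0.3 -0.7] w 45.1 q [ 0.53  0.8  -0.21  1.94  0.36  0.45 -1.73]
shift [-1.1 19.2  3.3] | 19.6 rv [ 0.008  0.003 -0.   ] | 0.009
t 4.8 pos [ 495.6 -237.6   38.4] rot [-1.576e+00 -1.000e-03 -1.782e+00] F [-0.6  0.1  0.5] w 44.7 q [ 0.53  0.8  -0.21  1.94  0.36  0.45 -1.73]
```

View pics/w11.png

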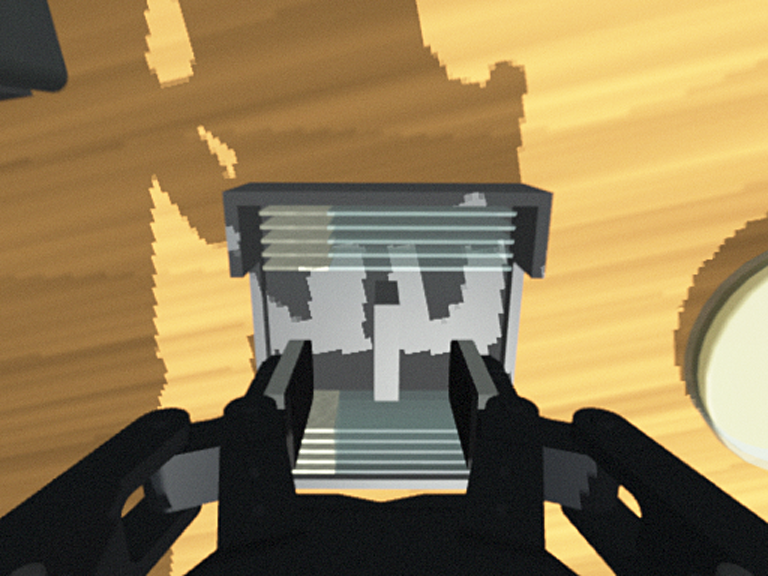

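```bash
python3 -m jog '[{"x":0,"y":20,"z":2,"ax":0,"ay":0,"az":0,"grip":45},{"x":0,"y":20,"z":2,"ax":0,"ay":0,"az":0,"grip":45},{"x":0,"y":20,"z":2,"ax":0,"ay":0,"az":0,"grip":0},{"x":0,"y":20,"z":2,"ax":0,"ay":0,"az":0,"grip":0},{"x":0,"y":20,"z":2,"ax":0,"ay":0,"az":0,"grip":0}]';python3 -m jog '[{"x":0,"y":0,"z":0,"ax":0,"ay":0,"az":0,"grip":0},{"x":0,"y":0,"z":0,"ax":0,"ay":0,"az":0,"grip":0}]'
python3 -c "
from h import *
d=get_image('wrist')
save(d,'pics/w12.png',None,1);st()"
```

```text
clock: 5.3
eef_pos: [499.2, -239.8, 21.0]
tool_rot: [-1.57, -0.002, -1.784]
force: [-0.9, 1.2, 1.5]
width: 6.8
clock: 5.5
eef_pos: [499.2, -239.8, 21.0]
tool_rot: [-1.57, -0.002, -1.784]
force: [-0.3, -0.2, 6.0]
width: 6.9
t 5.55 pos [ 499.2 -239.7   21. ] rot [-1.57  -0.002 -1.784] F [-1.9 -0.2  7.2] w 6.6 q [ 0.52  0.83 -0.2   1.93  0.37  0.41 -1.74]
```

View pics/w12.png

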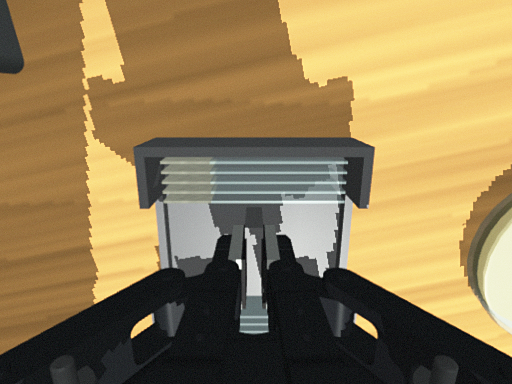

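```bash
python3 -m jog '[{"x":0,"y":-12,"z":0,"ax":0,"ay":0,"az":0,"grip":0},{"x":0,"y":-24,"z":0,"ax":0,"ay":0,"az":0,"grip":0},{"x":0,"y":-40,"z":0,"ax":0,"ay":0,"az":0,"grip":0},{"x":0,"y":-40,"z":0,"ax":0,"ay":0,"az":0,"grip":0}]'
python3 -c "
from h import *
d=get_image('wrist')
save(d,'pics/w13.png',None,1);go([520,8,61],-1.653)"
```

```text
clock: 5.95
eef_pos: [500.1, -240.0, 61.9]
tool_rot: [-1.568, -0.002, -1.784]
force: [0.4, -0.4, -2.4]
width: 6.6
t 6.0 pos [ 499.5 -239.8   60.9] rot [-1.569 -0.002 -1.784] F [ 0.4 -0.3 -0.8] w 6.6 q [ 0.55  0.77 -0.23  1.92  0.35  0.49 -1.72]
shift [-246.6   -0.6  -32.4] | 248.7 rv [-0.001 -0.131  0.002] | 0.131
```

View pics/w13.png

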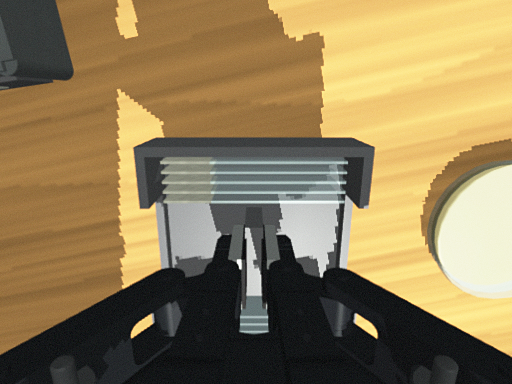

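```bash
python3 -m jog '[{"x":-15,"y":0,"z":-2,"ax":0,"ay":0,"az":0,"grip":0},{"x":-45,"y":0,"z":-6,"ax":0,"ay":-0.02,"az":0,"grip":0},{"x":-75,"y":0,"z":-10,"ax":0,"ay":-0.04,"az":0,"grip":0},{"x":-105,"y":0,"z":-14,"ax":0,"ay":-0.06,"az":0,"grip":0},{"x":-135,"y":0,"z":-18,"ax":0,"ay":-0.07,"az":0,"grip":0}]'
python3 -m jog '[{"x":-30,"y":0,"z":-6,"ax":0,"ay":-0.02,"az":0,"grip":0},{"x":-60,"y":0,"z":-12,"ax":0,"ay":-0.04,"az":0,"grip":0},{"x":-85,"y":0,"z":-18,"ax":0,"ay":-0.06,"az":0,"grip":0},{"x":-100,"y":0,"z":-22,"ax":0,"ay":-0.06,"az":0,"grip":0},{"x":-110,"y":0,"z":-24,"ax":0,"ay":-0.06,"az":0,"grip":0}]'
python3 -c "
from h import *
for i in range(4): d=get_image('wrist')
save(d,'pics/w14.png',None,1.5);go([520,8,61],-1.653)"
```

```text
clock: 6.5
eef_pos: [508.7, -100.9, 58.4]
tool_rot: [-1.574, -0.0, -1.712]
force: [1.0, 0.4, -1.4]
width: 6.3
clock: 7.0
eef_pos: [500.1, 11.8, 58.4]
tool_rot: [-1.574, -0.0, -1.65]
force: [0.3, 0.1, -1.4]
width: 6.7
t 7.2 pos [501.1   8.3  58.8] rot [-1.573 -0.002 -1.654] F [ 1.2 -0.1 -1.3] w 6.5 q [ 0.04  0.72 -0.18  2.06  0.32  0.38 -2.04]
shift [-1.3 -2.3 18.9] | 19.1 rv [ 0.002 -0.001  0.002] | 0.003
```

View pics/w14.png

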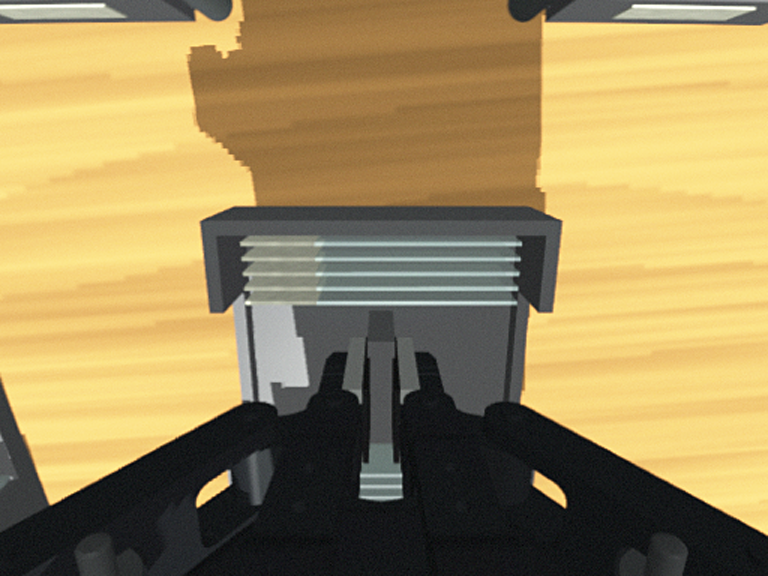

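```bash
python3 - <<'E'
from h import *
d=get_image('wrist')
save(d,'pics/w15.png',(120,0,380,40),3)
s=st();R=Ro.from_euler('xyz',s['tool_rot']).as_matrix()
def T(u,v,z): return R.T@(unproj(d,u/1.5,v/1.5,z)-s['eef_pos'])
for n,u,v in(('Ltip',215,20),('Rtip',527,20),('Lin',231,10),('Rin',511,10)): print(n,T(u,v,0).round(1),unproj(d,u/1.5,v/1.5,0).round(1))
zb=s['eef_pos'][2]-20
print('tray front top',T(202,221,zb+30).round(1),T(561,221,zb+30).round(1))
E
```

```text
t 7.25 pos [501.2   7.7  58.8] rot [-1.573 -0.002 -1.655] F [-0.  -1.2 -1. ] w 6.6 q [ 0.04  0.72 -0.17  2.06  0.32  0.38 -2.04]
Ltip [-62.6  58.4 114. ] [619.9  60.4   0. ]
Rtip [ 52.   58.7 114.3] [610.6 -53.8   0. ]
Lin [-56.4  58.4 117.3] [622.6  53.9   0. ]
Rin [ 45.8  58.7 117.6] [614.3 -48.    0. ]
tray front top [-48.3 -10.2  50.9] [ 45.6 -10.   51.1]
```

View pics/w15.png

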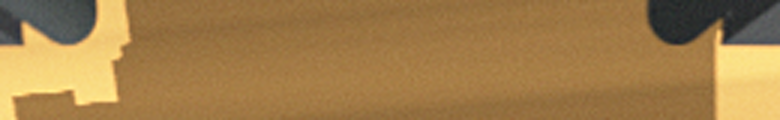

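```bash
python3 -m jog '[{"x":-2,"y":10,"z":10,"ax":0,"ay":0,"az":0,"grip":0},{"x":-4,"y":20,"z":20,"ax":0,"ay":0,"az":0,"grip":0},{"x":-4,"y":30,"z":30,"ax":0,"ay":0,"az":0,"grip":0},{"x":-4,"y":36,"z":40,"ax":0,"ay":0,"az":0,"grip":0},{"x":-4,"y":36,"z":45,"ax":0,"ay":0,"az":0,"grip":0}]'
python3 -c "
from h import *
for i in range(4): d=get_image('wrist')
save(d,'pics/w16.png',None,1.5);st()"
```

```text
clock: 7.75
eef_pos: [546.3, 8.8, 21.6]
tool_rot: [-1.575, -0.002, -1.654]
force: [0.7, -0.5, -2.1]
width: 6.6
t 7.95 pos [546.7   8.8  22.8] rot [-1.572e+00 -1.000e-03 -1.654e+00] F [-1.  -0.3 -0.8] w 6.3 q [ 0.04  0.82 -0.17  1.95  0.33  0.4  -2.03]
```

View pics/w16.png

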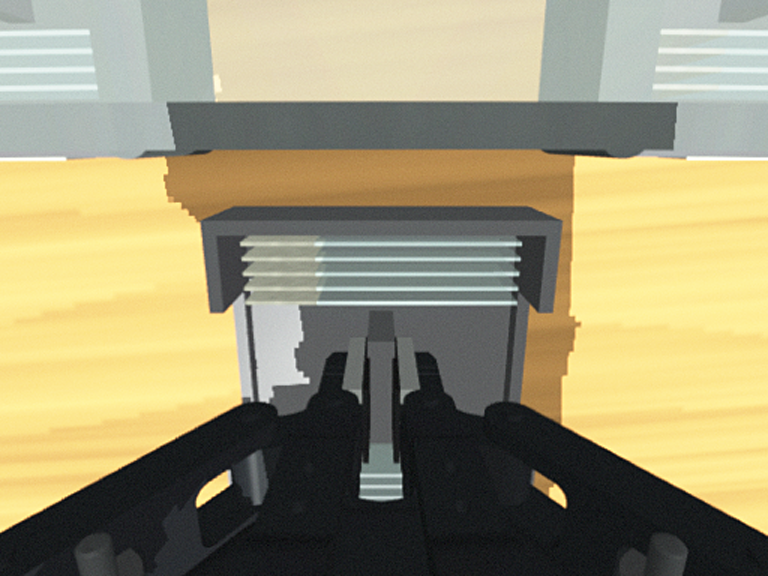

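```bash
python3 -m jog '[{"x":-1,"y":0,"z":5,"ax":0,"ay":0,"az":0,"grip":0},{"x":-1,"y":1,"z":10,"ax":0,"ay":0,"az":0,"grip":0},{"x":-1,"y":1,"z":16,"ax":0,"ay":0,"az":0,"grip":0},{"x":-1,"y":1,"z":21,"ax":0,"ay":0,"az":0,"grip":0},{"x":-1,"y":1,"z":25,"ax":0,"ay":0,"az":0,"grip":0}]'
python3 -c "
from h import *
d=get_image('wrist')
save(d,'pics/w17.png',None,1.5);st()"
```

```text
clock: 8.45
eef_pos: [572.2, 7.8, 22.0]
tool_rot: [-1.572, -0.001, -1.654]
force: [0.5, 0.1, -1.5]
width: 6.8
t 8.5 pos [572.9   7.7  22. ] rot [-1.571e+00 -1.000e-03 -1.654e+00] F [-0.   0.4 -1.1] w 6.4 q [ 0.05  0.84 -0.18  1.88  0.32  0.45 -2.01]
```

View pics/w17.png

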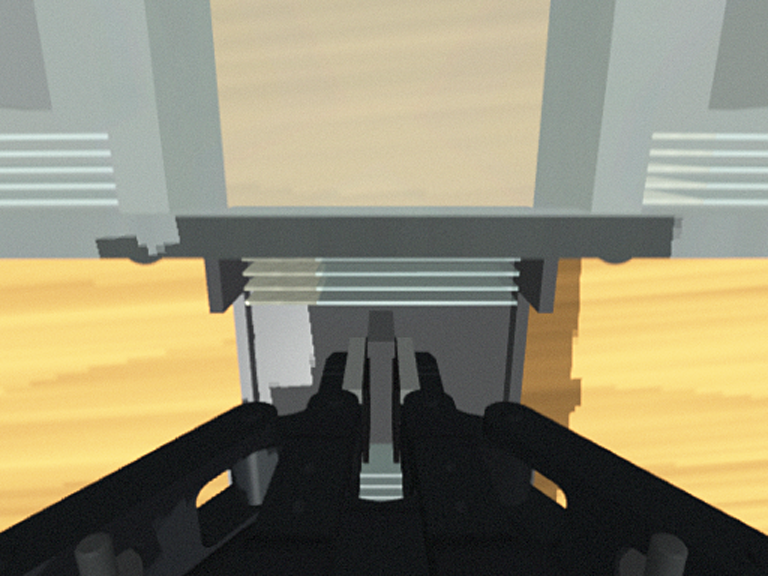

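```bash
python3 -m jog '[{"x":0,"y":0,"z":4,"ax":0,"ay":0,"az":0,"grip":0},{"x":0,"y":0,"z":8,"ax":0,"ay":0,"az":0,"grip":0},{"x":0,"y":0,"z":12,"ax":0,"ay":0,"az":0,"grip":0},{"x":0,"y":0.5,"z":15,"ax":0,"ay":0,"az":0,"grip":0},{"x":0,"y":0.5,"z":15,"ax":0,"ay":0,"az":0,"grip":0}]'
python3 -c "
from h import *
d=get_image('wrist')
save(d,'pics/w18.png',None,1.5);st()"
```

```text
clock: 9.0
eef_pos: [586.9, 6.6, 21.3]
tool_rot: [-1.572, -0.001, -1.654]
force: [-0.3, 0.1, -1.0]
width: 6.8
t 9.05 pos [586.5   6.6  21.3] rot [-1.572e+00 -1.000e-03 -1.654e+00] F [ 0.1 -0.2 -0.6] w 6.7 q [ 0.06  0.86 -0.19  1.84  0.32  0.48 -2.  ]
```

View pics/w18.png

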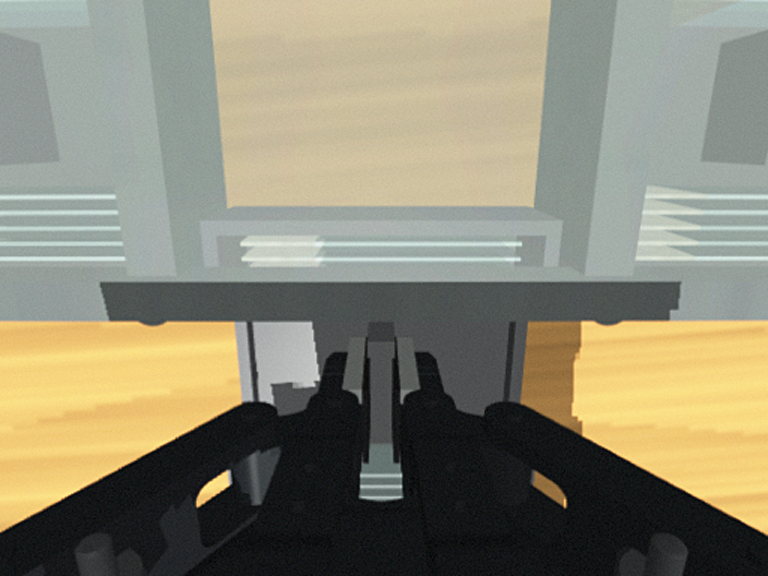

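```bash
python3 -m jog '[{"x":0,"y":0,"z":0,"ax":0,"ay":0,"az":0,"grip":40},{"x":0,"y":0,"z":0,"ax":0,"ay":0,"az":0,"grip":40},{"x":0,"y":0,"z":0,"ax":0,"ay":0,"az":0,"grip":40},{"x":0,"y":-25,"z":0,"ax":0,"ay":0,"az":0,"grip":40},{"x":0,"y":-60,"z":0,"ax":0,"ay":0,"az":0,"grip":40}]'
python3 -m jog '[{"x":0,"y":-20,"z":-20,"ax":0,"ay":0,"az":0,"grip":0},{"x":0,"y":-20,"z":-60,"ax":0,"ay":0,"az":0,"grip":0},{"x":0,"y":-20,"z":-90,"ax":0,"ay":0,"az":0,"grip":0},{"x":0,"y":-20,"z":-90,"ax":0,"ay":0,"az":0,"grip":0},{"x":0,"y":-20,"z":-90,"ax":0,"ay":0,"az":0,"grip":0}]'
python3 -c "
from h import *
for i in range(2): d=get_image('wrist')
save(d,'pics/w19.png',None,1.5);st()"
```

```text
clock: 9.55
eef_pos: [584.8, 6.7, 80.4]
tool_rot: [-1.577, -0.002, -1.653]
force: [1.3, -0.4, 0.4]
width: 40.1
clock: 10.05
eef_pos: [497.1, 14.3, 101.9]
tool_rot: [-1.571, -0.001, -1.653]
force: [1.3, 0.1, -0.3]
width: 0.0
t 10.15 pos [498.4  14.3 101.7] rot [-1.570e+00 -1.000e-03 -1.654e+00] F [ 0.3 -0.4 -0.4] w -0.0 q [ 0.06  0.64 -0.22  2.05  0.29  0.47 -2.03]
```

View pics/w19.png

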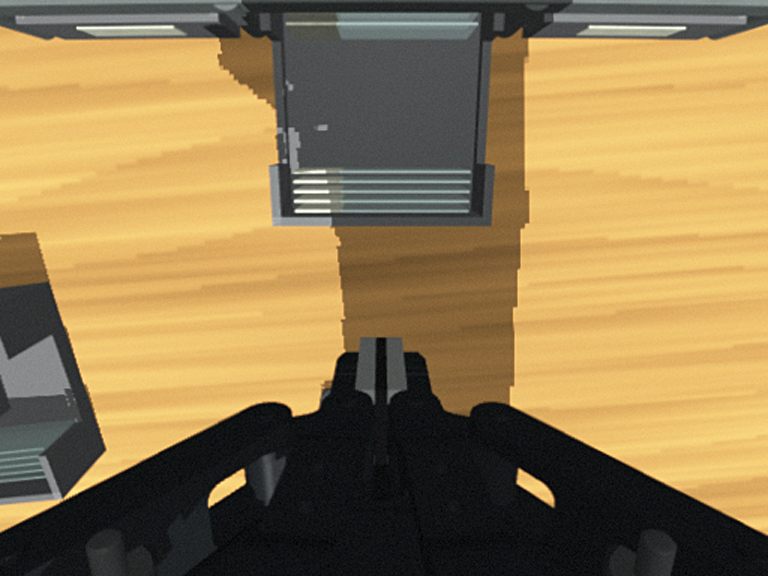

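```bash
python3 -m jog '[{"x":0,"y":40,"z":0,"ax":0,"ay":0,"az":0,"grip":0},{"x":0,"y":79,"z":0,"ax":0,"ay":0,"az":0,"grip":0},{"x":0,"y":79,"z":5,"ax":0,"ay":0,"az":0,"grip":0},{"x":0,"y":79,"z":12,"ax":0,"ay":0,"az":0,"grip":0},{"x":0,"y":79,"z":12,"ax":0,"ay":0,"az":0,"grip":0}]'
python3 -c "
from h import *
for i in range(2): d=get_image('wrist')
save(d,'pics/w20.png',None,1.5);st()"
```

```text
clock: 10.65
eef_pos: [512.0, 13.2, 24.1]
tool_rot: [-1.567, 0.0, -1.654]
force: [-0.1, 0.3, 0.4]
width: 0.1
t 10.75 pos [510.5  13.1  24.3] rot [-1.569 -0.    -1.654] F [-1.1 -0.5  0.6] w 0.2 q [ 0.02  0.79 -0.15  2.05  0.35  0.32 -2.07]
```

View pics/w20.png

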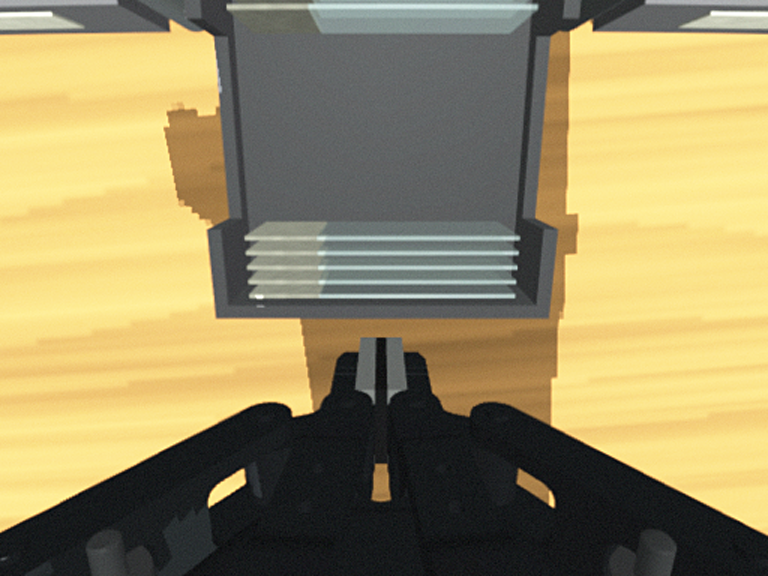

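```bash
python3 -m jog '[{"x":0,"y":3,"z":8,"ax":0,"ay":0,"az":0,"grip":0},{"x":0,"y":3,"z":16,"ax":0,"ay":0,"az":0,"grip":0},{"x":0,"y":3,"z":24,"ax":0,"ay":0,"az":0,"grip":0},{"x":0,"y":3,"z":32,"ax":0,"ay":0,"az":0,"grip":0},{"x":0,"y":3,"z":40,"ax":0,"ay":0,"az":0,"grip":0}]'
python3 -m jog '[{"x":0,"y":0,"z":8,"ax":0,"ay":0,"az":0,"grip":0},{"x":0,"y":0,"z":16,"ax":0,"ay":0,"az":0,"grip":0},{"x":0,"y":0,"z":24,"ax":0,"ay":0,"az":0,"grip":0},{"x":0,"y":0,"z":30,"ax":0,"ay":0,"az":0,"grip":0}]'
python3 -c "
from h import *
for i in range(2): d=get_image('wrist')
save(d,'pics/w21.png',None,1.5);s=st();M=np.array([615.3,3.3]);print('along',(M-s['eef_pos'][:2])@[np.cos(.083),-np.sin(.083)])"
```

```text
clock: 11.25
eef_pos: [549.1, 9.7, 19.5]
tool_rot: [-1.573, -0.001, -1.654]
force: [-1.5, -0.0, 0.5]
width: -0.1
clock: 11.65
eef_pos: [579.4, 7.3, 19.3]
tool_rot: [-1.572, -0.001, -1.654]
force: [-0.9, 0.0, 1.2]
width: -0.1
t 11.75 pos [579.9   7.2  19.4] rot [-1.570e+00 -1.000e-03 -1.654e+00] F [ 0.2  0.3 -0.2] w -0.1 q [ 0.06  0.85 -0.19  1.86  0.33  0.46 -2.02]
along 35.55514461731104
```

View pics/w21.png

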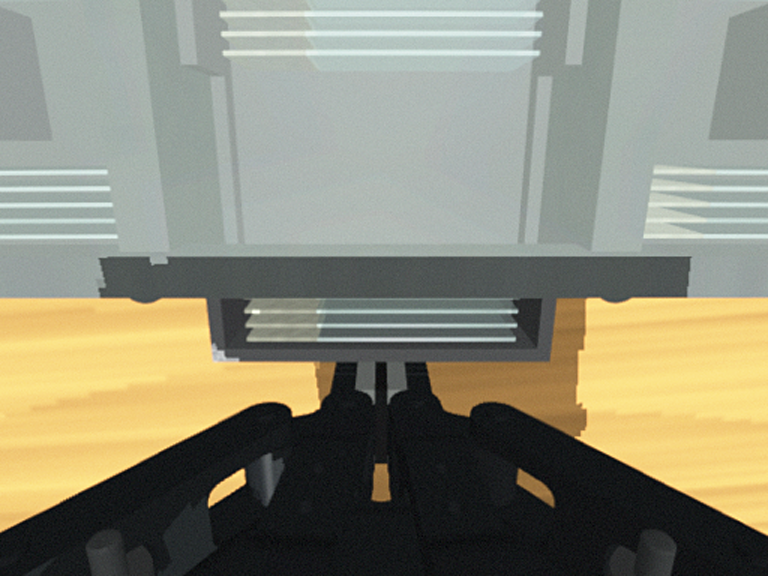

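```bash
python3 -m jog '[{"x":0,"y":0,"z":6,"ax":0,"ay":0,"az":0,"grip":0},{"x":0,"y":0,"z":12,"ax":0,"ay":0,"az":0,"grip":0},{"x":0,"y":0,"z":17,"ax":0,"ay":0,"az":0,"grip":0},{"x":0,"y":0,"z":19,"ax":0,"ay":0,"az":0,"grip":0}]'
python3 -c "
from h import *
for i in range(2): d=get_image('wrist')
save(d,'pics/w22.png',None,1.5);s=st();M=np.array([615.3,3.3]);print('along',(M-s['eef_pos'][:2])@[np.cos(.083),-np.sin(.083)])"
```

```text
clock: 12.15
eef_pos: [598.1, 5.7, 19.4]
tool_rot: [-1.572, -0.001, -1.654]
force: [-2.4, -0.4, 1.3]
width: 0.1
t 12.25 pos [597.9   5.7  19.4] rot [-1.572e+00 -1.000e-03 -1.654e+00] F [ 0.1 -0.3 -0.5] w 0.0 q [ 0.07  0.87 -0.2   1.81  0.33  0.5  -2.01]
along 17.539272449776075
```

View pics/w22.png

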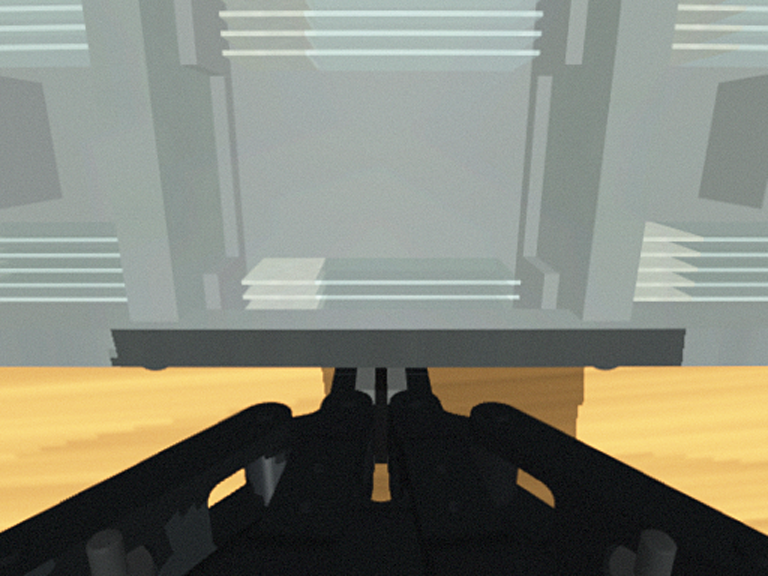

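```bash
python3 -m jog '[{"x":0,"y":0,"z":2,"ax":0,"ay":0,"az":0,"grip":0},{"x":0,"y":0,"z":4,"ax":0,"ay":0,"az":0,"grip":0},{"x":0,"y":0,"z":4,"ax":0,"ay":0,"az":0,"grip":0}]'; python3 -m jog '[{"x":0,"y":0,"z":1,"ax":0,"ay":0,"az":0,"grip":0},{"x":0,"y":0,"z":2,"ax":0,"ay":0,"az":0,"grip":0},{"x":0,"y":0,"z":2,"ax":0,"ay":0,"az":0,"grip":0}]'
```

```text
clock: 12.55
eef_pos: [601.6, 5.4, 19.4]
tool_rot: [-1.572, -0.001, -1.654]
force: [-0.1, -0.0, 0.6]
width: 0.4
clock: 12.85
eef_pos: [603.5, 5.3, 19.3]
tool_rot: [-1.572, -0.001, -1.654]
force: [-1.8, 0.1, 1.0]
width: 0.2
```

```bash
python3 -m jog '[{"x":0,"y":0,"z":1,"ax":0,"ay":0,"az":0,"grip":0},{"x":0,"y":0,"z":1.5,"ax":0,"ay":0,"az":0,"grip":0},{"x":0,"y":0,"z":1.5,"ax":0,"ay":0,"az":0,"grip":0}]'; python3 -m jog '[{"x":0,"y":0,"z":1,"ax":0,"ay":0,"az":0,"grip":0},{"x":0,"y":0,"z":1,"ax":0,"ay":0,"az":0,"grip":0},{"x":0,"y":0,"z":1,"ax":0,"ay":0,"az":0,"grip":0}]'
python3 -c "
from h import *
for i in range(2): d=get_image('wrist')
save(d,'pics/w23.png',(60,180,450,384),2);s=st();"
```

```text
clock: 13.15
eef_pos: [603.6, 5.2, 19.2]
tool_rot: [-1.575, -0.001, -1.653]
force: [-4.7, 1.3, 4.2]
width: -0.1
clock: 13.45
eef_pos: [603.6, 5.2, 19.1]
tool_rot: [-1.577, -0.002, -1.653]
force: [-7.1, 1.7, 5.2]
width: 0.4
t 13.55 pos [603.6   5.2  19.1] rot [-1.577 -0.002 -1.653] F [-6.3  1.2  5.4] w -0.1 q [ 0.07  0.88 -0.21  1.78  0.33  0.52 -2.  ]
```

View pics/w23.png

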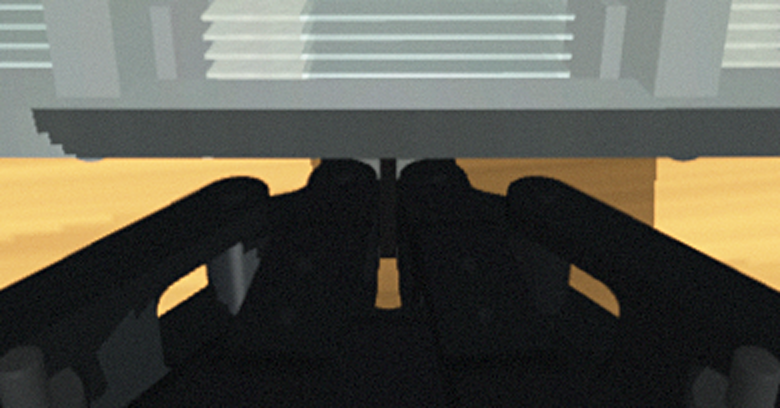

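```bash
python3 -m jog '[{"x":0,"y":0,"z":-20,"ax":0,"ay":0,"az":0,"grip":0},{"x":0,"y":-30,"z":-55,"ax":0,"ay":0,"az":0,"grip":0},{"x":0,"y":-70,"z":-85,"ax":0,"ay":0,"az":0,"grip":0},{"x":0,"y":-100,"z":-100,"ax":0,"ay":0,"az":0,"grip":0},{"x":0,"y":-100,"z":-100,"ax":0,"ay":0,"az":0,"grip":0}]'
python3 -c "
from h import *
for i in range(4): d=get_image('wrist')
save(d,'pics/w24.png',(60,0,450,120),2);s=st();
d=get_image('scene');save(d,'pics/s5.png',(130,150,310,290),4)"
```

```text
clock: 14.05
eef_pos: [507.7, 13.8, 123.1]
tool_rot: [-1.565, -0.0, -1.653]
force: [1.9, -1.1, 1.2]
width: -0.2
t 14.25 pos [507.4  13.2 119. ] rot [-1.571e+00 -1.000e-03 -1.654e+00] F [ 0.1 -0.3 -0.2] w 0.1 q [ 0.09  0.62 -0.25  2.02  0.29  0.53 -2.02]
```

View pics/w24.png

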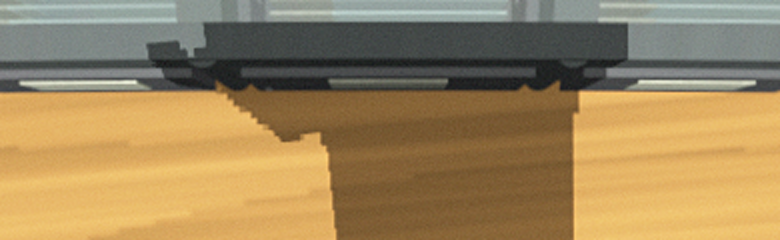

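View pics/s5.png

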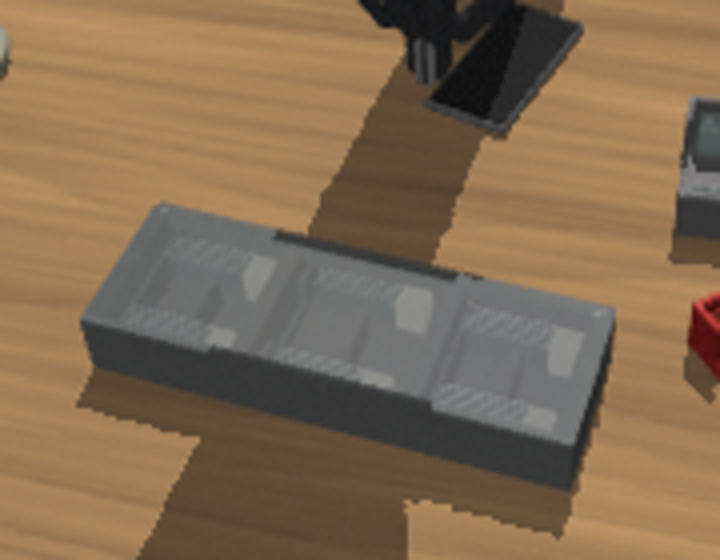

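```bash
python3 -c "
from h import *
d=get_image('wrist')
save(d,'pics/w25.png',(120,10,380,60),3)
for u,v in((92,85),(385,85),(700,85),(330,90),(450,90)): pass
a=[unproj(d,60+u/2,v/2,0) for u,v in((110,90),(340,90),(440,90),(680,90))]
print(np.round(a,1))
"
```

```text
[[ 621.8  108.     0. ]
 [ 614.4   22.9    0. ]
 [ 611.4  -14.1    0. ]
 [ 604.6 -103.2    0. ]]
```

View pics/w25.png

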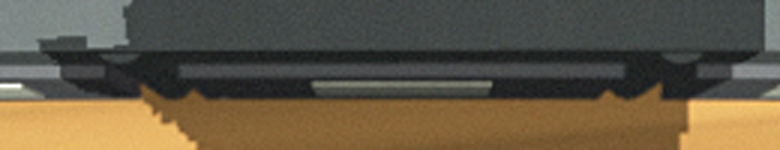

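```bash
python3 -c "
from h import *
st();print(finish_job())"
```

```text
t 14.35 pos [506.7  13.3 118.5] rot [-1.573e+00 -1.000e-03 -1.654e+00] F [-0.3  0.6  0.2] w 0.2 q [ 0.09  0.63 -0.25  2.02  0.29  0.53 -2.02]
the job is handed in; nothing more can be done
None
```

The job is handed in at about 14.4 s, with one tray pushed fully home. I measured the trays and the bay in the camera images and took only the tray that should fit.

**What I did:** The bay measured about 100 mm wide, which by the description makes it 34 mm high. The lone tray near the Petri dish measured about 96 × 30 mm. I gripped it by the fin, carried it level, and slid it about 23 mm into the bay with no resistance. Then I let go and pushed on its front panel with closed fingers until it met a firm stop at about 7 N.

**Last checks:**
- **Fit:** In the last wrist picture, the tray's bottom edge lies on one line with the neighbouring front panels. That puts it flush to about 1 mm, and it looked straight in the bay.
- **Firm stop:** The fingers stopped where either the back wall or the cabinet's header could have stopped them. The picture, not the force, confirms that the tray is flush.
- **Everything else:** The other two trays and the bystanders were not touched. The nearer of those trays is about 280 mm from the mouth. The arm ended clear, about 120 mm above the bench.

**Disagreement:** The early estimates of the mouth's sideways position differed by about 5 mm. I settled it with a closer picture before inserting the tray.

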